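# Thread the rectangular post through the tacking jig

## Robot

A 6-joint arm with a two-finger parallel gripper is mounted at the origin on the work surface; the furniture and walls round the work are solid. World frame = base frame: x ahead of the robot, y to its left, z up, the work surface at z = 0. Lengths are in mm, angles in rad, forces in N, time in s.
With the tool pointing down it reaches from about 350 to 975 mm from the base axis. Payload 7.1 kg.
Tool frame: the origin (TCP) lies at the very end of the fingers, on their centre line; the grasp point (between the pads) lies 19 mm behind it; z points along the fingers, x is the direction in which the jaws open and shut, and the axes are right-handed (so a half turn about z gives the same grasp; the last joint's range is limited). The gripper opens to 88 mm and grips with 3 to 60 N. Pads are 20 mm wide; open, the fingers measure 115 mm over their backs; the gripper's body (75 mm by 178 mm) begins 61 mm behind the grasp point.
Start: joints at [1.289, 0.423, 1.63, -0, 1.089, -0.019], TCP at [162.334, 603.533, 222.675] pointing down, gripper open.
Joint ranges: [-3, 3], [-0.9, 2.11], [0.09, 2.58], [-1.31, 4.45], [0.11, 2.69], [-2.54, 2.54]. Speed limits (rad/s): [2.39, 2.39, 3.01, 3.14, 3.14, 3.14].

## Interface

Orientations are given as a rotation vector (axis times angle).
In Python, from workcell import ctrl gives the robot as it stands. The module is installed in compiled form; this text tells all that it offers.
- The arm moves only by the tool move_arm, never from a script. Its argument "motion" is a list of rows, each a list of 2 entries, a list of its own where there are three numbers: the shift along the tool's x, y, z normalised to -1 to 1, where 1 is 150 mm, then the turn, a rotation vector about the tool's x, y, z normalised to -1 to 1, where 1 is 60 degrees. In form: [[[x, y, z], [rx, ry, rz]], ...]. A call has exactly 5 rows; each row is the pose to reach, as a shift and turn from the pose commanded when the call began, along the tool's axes at that moment; what a row does not reach only later rows make up. A row lasts 1/8 s, in which the tool goes at most 62.5 mm and 10.7 degrees, less where a joint would pass 70% of its speed; a pose out of reach is approached as far as the arm can. A call with a number of a shift or a turn outside -1 to 1 is refused whole. A call with a gripper value outside its range is refused whole. "gripper" is the opening, from 0 (shut) to 1 (fully open), set as the call begins (left out, the last holds). The fingers move at their own pace and stop on an object; the grip force is fixed at half the most. Time passes only in rows, so rows that repeat a pose let the fingers close, or fill a call up. It gives the time, the measured TCP pose, the force and the opening at its end, in the units of the state.
- ctrl.get_obs(): the state, without advancing time (a new reading comes with each control period).
- ctrl.get_image(name): name is "scene" or "top" or "wrist"; returns a dict with "pixels" (480x640x3 uint8, red, green, blue), "camera_matrix" (3x3 intrinsics, pixels), "D" ([k1, k2, p1, p2, k3] as OpenCV has them; the pictures are not rectified), "R" (3x3) and "t" (3): a world point X has camera coordinates R X + t; the wrist camera has in their place "mount" (4x4, takes a point from camera to tool coordinates, whose origin is the TCP and whose axes are the tool frame's). Camera axes: x right, y down, z forward; pixel columns grow to the right and rows downward; lengths in mm; the calibration is good to about 2 mm. A picture is of the moment at which its call begins: read the wrist's pose just before it. There is no depth.
- ctrl.close_job(): hands the job in, once; it reports no verdict.
Trained networks look in the newest picture that a camera, given by its name, has taken for a name from the list of things; names that differ only in an ending like _2 or _b are one class to them, and where a whole thing is asked for, a point or a joint stands for the part that bears it (a point fixed in the world has none). Each returns a list of dicts, best first, with "p" (0 to 1); they miss things now and then, are a little off and sometimes report something else, mostly with a low value. They report only what shows in the picture. A call takes as long as a camera call. They do not tell look-alikes from the thing itself.
- ctrl.boxes_of(camera, name): "location" ([x, y, z] in mm, in world coordinates, good to about 4 mm: the middle of the surface that is visible of it).
- ctrl.regions_of(camera, name): "mask" (480x640 bool, what is visible of it).
- ctrl.pinpoint(camera, name): "location" ([x, y, z] in mm, in world coordinates, good to about 4 mm: a listed point, or the origin of a listed thing).
The state is a dict: "t": time; "qpos": joint angles; "qvel": joint speeds; "joint_torque": joint torques, N m; "ee_pos": TCP position; "orientation": TCP orientation; "ft_force": force on the tool from outside, world axes, zero at the start; "moment": the same for the moment, N m; "width": finger opening in mm.
Only numpy, scipy, OpenCV 4.12 (cv2) and the standard library are available. Lean on these libraries where they do the work, as an engineer would, in place of code of your own. Each camera call takes 0.05 s, during which the arm holds its last target.

## Task

Get the post ready for tack welding: take the yellow-painted rectangular tube, turn it so that its section matches the slot in the blue jig, and lower it through the slot, still in the grip, until it stands fully down on the jig's foot plate. Then let go, leaving it standing upright in the slot, and leave the two other tube offcuts where they stand.

Things in the scene. Friction and masses are not known exactly. Their poses are not given: they have to be found in the camera images.
- post_mid (a point): centre (half-way up) of the loose post: yellow-painted rectangular steel tube, 28 x 50 mm in section, 120 mm tall, 3 mm walls, about 0.3 kg, standing on its open end on the table; x across the 28 mm thickness, y along the 50 mm width, z up. Grip it across the 28 mm, 25 to 35 mm below its top. Half-turned about z it is the same.
- jig_home (a point): on the fixed jig's foot plate, below the slot's middle, 6 mm above the table; x along the slot's 38 mm width, y along its 60 mm length. Blue guide plate (130 x 140 mm): underside 30, top 38 mm above this point; 45 degree lips widen the slot 12 mm a side, their rim 50 mm above. The post has 10 mm play each way and 11 degrees of yaw either way; fully down, its centre is 60 mm above.
- dark_offcut_mid (a point): centre of a bystander: a dark grey square box-section offcut, 40 x 40 mm and 140 mm tall, standing on end; too thick for the slot (axes of no use)
- small_offcut_mid (a point): centre of a bystander: a short bright aluminium square tube offcut, 30 x 30 mm and 60 mm tall, standing on end (axes of no use)
Things that resemble listed ones, but are neither listed nor needed, are in the scene too. Leave any green look-alike of the part that bears post_mid alone.

How it is judged:
By the outcome, as a careful person would: the job done as asked, in the order asked, and still so for the second after the job is handed in, with the robot touching nothing.
It also fails if it takes over 42 s, if anything falls off the work surface, if the arm or the gripper's body presses on something with over 40 N, if the wrist force passes 120 N, or if a joint passes its speed limit or range.

## Working session

There is one attempt and no reset: what is moved stays moved. The work goes in short steps, Python scripts to look and compute and a tool call to move; the robot and the scene stay as the last step left them, time stands still between calls to the robot, and variables do not carry over. Pictures are saved under pics/ and viewed, and the job is handed in when it is done.

Besides the shell and the picture viewer there is one more tool, called after "Call:" by a JSON object that holds its "fn" and its "kwargs", one argument or row to a line. move_arm: Moves the arm, as the interface text tells. Its arguments: {"type":"object","properties":{"motion":{"type":"array","items":{"type":"array"}},"gripper":{"type":"number"}},"required":["motion"]}

```bash
mkdir -p pics; python3 - <<'E'
from workcell import ctrl
import cv2, pickle
o=ctrl.get_obs()
for k,v in o.items(): print(k,v)
for c in ["scene","top"]:
    im=ctrl.get_image(c); pickle.dump(im,open(f"{c}0.pkl","wb"))
    cv2.imwrite(f"pics/{c}0.png",im["pixels"][:,:,::-1])
    print(c,im["camera_matrix"].tolist(),im["D"],im["R"],im["t"])
    for n in ["post_mid","jig_home","dark_offcut_mid","small_offcut_mid"]:
        print(n,[(round(d["p"],2),[round(float(x),1) for x in d["location"]]) for d in ctrl.pinpoint(c,n)])
print(ctrl.get_obs()["t"])
E
```

```text
t 0.0
qpos [ 1.28900104e+00  4.23834106e-01  1.63068085e+00 -1.79328784e-05
  1.08860626e+00 -1.89812230e-02]
qvel [-4.09351634e-04  1.78406316e-03  2.22346744e-03 -5.16299930e-04
  5.02399327e-04 -7.66291645e-05]
joint_torque [-1.92225481e-03 -5.44612491e+01 -2.73647118e+01  6.41006394e-02
  2.29438744e-02 -1.32198779e-04]
ee_pos [162.1884651  603.01395645 221.90950135]
orientation [ 2.49262478e+00  1.91066633e+00 -1.91765437e-03]
ft_force [-0.10431623  0.22346244 -0.54059103]
moment [-0.02981555 -0.00507239 -0.07764997]
width 88.07250044202738
scene [[458.3092442246455, 0.0, 314.22942213536794], [0.0, 458.3092442246455, 240.99065074450706], [0.0, 0.0, 1.0]] [-0.10016551  0.          0.          0.          0.        ] [[ 0.442054   -0.89680641 -0.01806993]
 [-0.48919149 -0.22414898 -0.84288132]
 [ 0.75185102  0.38143872 -0.53779602]] [-350.99077291  289.5630805   754.30049179]
post_mid [(0.86, [478.5, -341.7, 61.4]), (0.83, [484.0, -438.6, 59.3])]
jig_home [(0.68, [521.1, 159.2, 4.1])]
dark_offcut_mid [(0.98, [450.9, -119.2, 73.1])]
small_offcut_mid [(0.91, [581.6, -263.6, 27.0])]
top [[439.96462025926644, 0.0, 318.3386140562097], [0.0, 439.96462025926644, 247.62370254555924], [0.0, 0.0, 1.0]] [-0.0798667  0.         0.         0.         0.       ] [[-0.01863058 -0.99953545  0.02412035]
 [-0.99579552  0.01638598 -0.09012644]
 [ 0.08968934 -0.02569804 -0.9956382 ]] [-118.89531143  516.4523535   908.67105678]
post_mid [(0.71, [479.1, -344.1, 61.0]), (0.67, [487.8, -434.3, 59.0]), (0.36, [526.1, 157.7, 4.6])]
jig_home [(0.85, [526.7, 160.1, 6.7])]
dark_offcut_mid [(0.79, [449.1, -119.8, 69.6])]
small_offcut_mid [(0.76, [577.9, -265.3, 30.3])]
0.5
```

View pics/scene0.png

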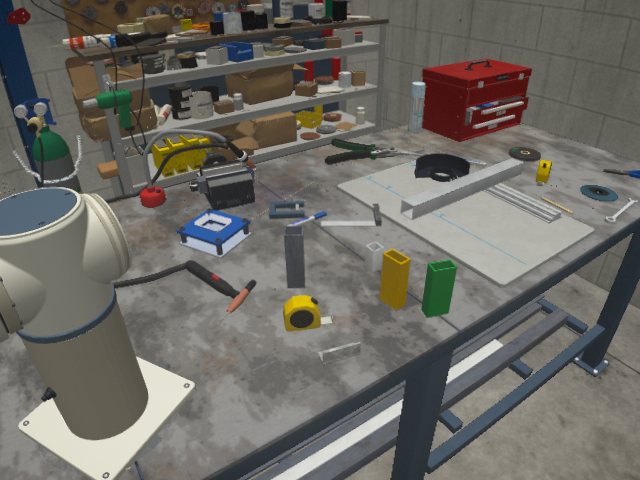

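View pics/top0.png

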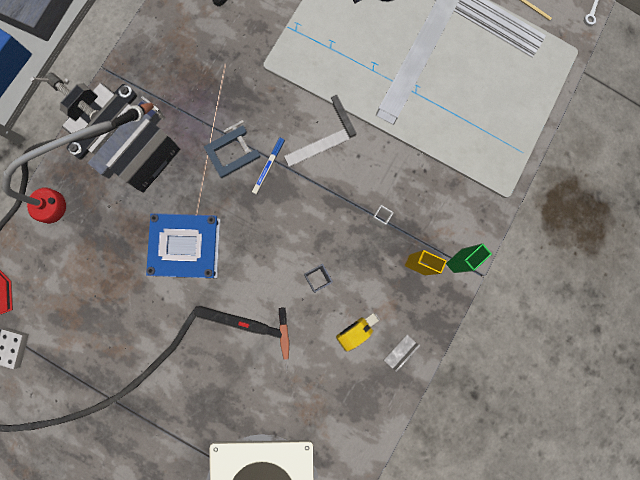

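The scene view shows the yellow post at about (395,280), the green look-alike at (438,288) and the blue jig at (213,232). In the top view the yellow post is at (428,262), the green one at (472,257) and the jig slot at (181,245). Next I'll measure the yaws on enlarged crops.

```bash
python3 - <<'E'
import cv2,pickle,numpy as np
im=pickle.load(open("top0.pkl","rb"))["pixels"][:,:,::-1]
a=cv2.resize(im[235:285,395:500],None,fx=7,fy=7,interpolation=cv2.INTER_CUBIC)
cv2.imwrite("pics/top_post.png",a)
b=cv2.resize(im[205:285,140:225],None,fx=7,fy=7,interpolation=cv2.INTER_CUBIC)
cv2.imwrite("pics/top_jig.png",b)
E
```

```text
(no output)
```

View pics/top_post.png

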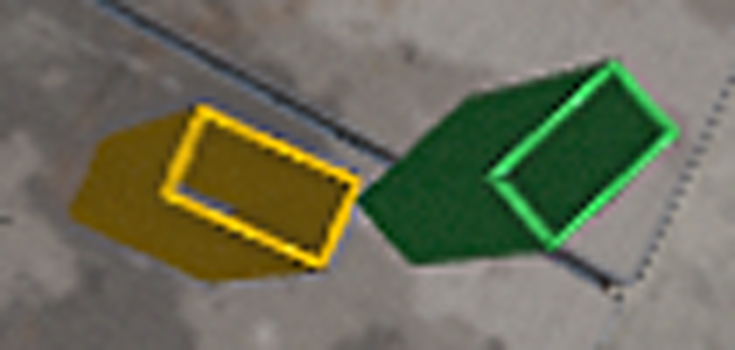

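View pics/top_jig.png

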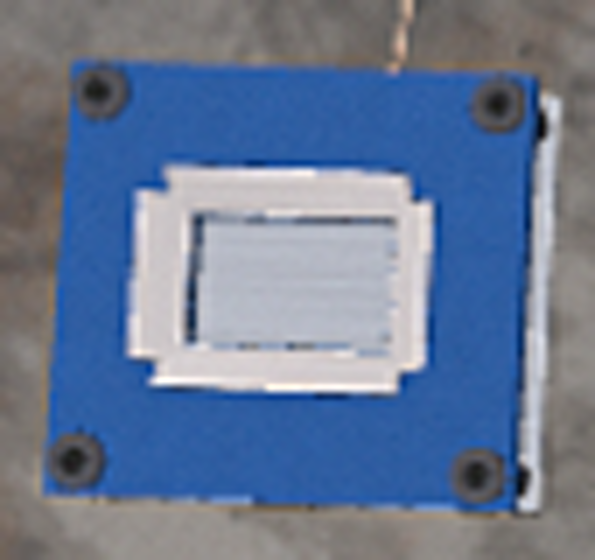

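```bash
cat > h.py <<'E'
import numpy as np,cv2
from scipy.spatial.transform import Rotation as Ro
def ray(im,uv):
    n=cv2.undistortPoints(np.array(uv,float).reshape(-1,1,2),np.array(im["camera_matrix"]),np.array(im["D"])).reshape(-1,2)
    d=np.c_[n,np.ones(len(n))]
    R=np.array(im["R"]);t=np.array(im["t"]).ravel()
    return -R.T@t,(d@R)
def atz(im,uv,z):
    c,d=ray(im,uv); return c+d*((z-c[2])/d[:,2])[:,None]
E
python3 - <<'E'
import pickle,numpy as np
from h import *
im=pickle.load(open("top0.pkl","rb"))
def go(c,off,z):
    uv=(np.array(c)+.5)/7-.5+np.array(off)
    P=atz(im,uv,z)[:,:2]; print(P.round(1).tolist(),"c",P.mean(0).round(1))
    for i in range(4):
        e=P[(i+1)%4]-P[i]; print("  len",np.linalg.norm(e).round(1),"ang",np.degrees(np.arctan2(e[1],e[0])).round(1))
go([(200,104),(362,182),(324,270),(162,195)],(395,235),120)
go([(612,60),(680,132),(552,248),(490,178)],(395,235),120)
go([(75,62),(540,75),(518,510),(45,495)],(140,205),44)
go([(168,166),(412,176),(398,392),(150,385)],(140,205),56)
go([(192,214),(398,220),(388,352),(186,344)],(140,205),37)
E
```

```text
[[498.9, -327.0], [476.6, -371.5], [452.7, -359.8], [474.1, -315.5]] c [ 475.6 -343.4]
  len 49.7 ang -116.6
  len 26.7 ang 154.0
  len 49.2 ang 64.2
  len 27.4 ang -25.0
[[509.2, -444.1], [488.8, -462.6], [457.4, -424.3], [477.0, -407.6]] c [ 483.1 -434.7]
  len 27.5 ang -137.8
  len 49.5 ang 129.4
  len 25.8 ang 40.3
  len 48.6 ang -48.6
[[590.4, 224.0], [583.9, 83.7], [454.4, 89.9], [460.9, 230.9]] c [522.4 157.1]
  len 140.5 ang -92.7
  len 129.7 ang 177.3
  len 141.2 ang 87.4
  len 129.7 ang -3.0
[[556.8, 191.3], [552.5, 118.9], [489.0, 122.6], [492.2, 195.8]] c [522.6 157.1]
  len 72.6 ang -93.4
  len 63.6 ang 176.6
  len 73.3 ang 87.5
  len 64.7 ang -3.9
[[544.8, 190.0], [541.9, 127.7], [502.3, 130.4], [505.6, 191.4]] c [523.6 159.9]
  len 62.4 ang -92.6
  len 39.7 ang 176.0
  len 61.0 ang 86.8
  len 39.2 ang -1.9
```

Call:
{"fn": "move_arm", "kwargs": {
  "motion": [
    [[-0.09,0.24,-0.05],[0,0,0.06]],
    [[-0.18,0.48,-0.1],[0,0,0.12]],
    [[-0.27,0.72,-0.15],[0,0,0.18]],
    [[-0.357,0.949,-0.187],[0,0,0.2333]],
    [[-0.357,0.949,-0.187],[0,0,0.2333]]
  ],
  "gripper": 1
}}

```text
t: 1.12
ee_pos: [287.6, 513.9, 251.3]
orientation: [-2.71, -1.589, -0.002]
ft_force: [-0.4, 0.0, 1.1]
width: 87.8
```

Call:
{"fn": "move_arm", "kwargs": {
  "motion": [
    [[-0.03,0.24,0],[0,0,0.06]],
    [[-0.06,0.48,0],[0,0,0.12]],
    [[-0.09,0.72,0],[0,0,0.18]],
    [[-0.117,0.949,0],[0,0,0.2333]],
    [[-0.117,0.949,0],[0,0,0.2333]]
  ]
}}

```text
t: 1.75
ee_pos: [402.5, 430.0, 250.5]
orientation: [-2.883, -1.249, 0.0]
ft_force: [-0.2, 0.3, 0.3]
width: 87.9
```

Call:
{"fn": "move_arm", "kwargs": {
  "motion": [
    [[-0.03,0.24,0],[0,0,0.06]],
    [[-0.06,0.48,0],[0,0,0.12]],
    [[-0.09,0.72,0],[0,0,0.18]],
    [[-0.117,0.949,0],[0,0,0.2333]],
    [[-0.117,0.949,0],[0,0,0.2333]]
  ]
}}

```text
t: 2.38
ee_pos: [493.9, 320.4, 250.6]
orientation: [-3.013, -0.89, 0.0]
ft_force: [0.2, 0.6, 0.1]
width: 87.8
```

Call:
{"fn": "move_arm", "kwargs": {
  "motion": [
    [[-0.03,0.24,0],[0,0,0.06]],
    [[-0.06,0.48,0],[0,0,0.12]],
    [[-0.09,0.72,0],[0,0,0.18]],
    [[-0.117,0.949,0],[0,0,0.2333]],
    [[-0.117,0.949,0],[0,0,0.2333]]
  ]
}}

```text
t: 3.0
ee_pos: [556.4, 191.8, 250.6]
orientation: [-3.098, -0.517, 0.0]
ft_force: [-1.2, 0.9, 0.1]
width: 88.1
```

Call:
{"fn": "move_arm", "kwargs": {
  "motion": [
    [[-0.03,0.24,0],[0,0,0.06]],
    [[-0.06,0.48,0],[0,0,0.12]],
    [[-0.09,0.72,0],[0,0,0.18]],
    [[-0.117,0.949,0],[0,0,0.2333]],
    [[-0.117,0.949,0],[0,0,0.2333]]
  ]
}}

```text
t: 3.62
ee_pos: [586.0, 51.7, 250.6]
orientation: [-3.138, -0.137, 0.0]
ft_force: [-0.6, 0.8, -0.3]
width: 87.9
```

Call:
{"fn": "move_arm", "kwargs": {
  "motion": [
    [[-0.03,0.24,0],[0,0,0.06]],
    [[-0.06,0.48,0],[0,0,0.12]],
    [[-0.09,0.72,0],[0,0,0.18]],
    [[-0.117,0.949,0],[0,0,0.2333]],
    [[-0.117,0.949,0],[0,0,0.2333]]
  ]
}}

```text
t: 4.25
ee_pos: [581.0, -91.4, 250.7]
orientation: [-3.131, 0.247, 0.0]
ft_force: [0.0, 0.1, 0.2]
width: 87.8
```

Call:
{"fn": "move_arm", "kwargs": {
  "motion": [
    [[-0.03,0.24,0],[0,0,0.06]],
    [[-0.06,0.48,0],[0,0,0.12]],
    [[-0.09,0.72,0],[0,0,0.18]],
    [[-0.117,0.949,0],[0,0,0.2333]],
    [[-0.117,0.949,0],[0,0,0.2333]]
  ]
}}

```text
t: 4.88
ee_pos: [541.5, -229.2, 250.7]
orientation: [-3.078, 0.626, 0.0]
ft_force: [-0.1, -0.4, 0.5]
width: 87.8
```

```bash
cat >> h.py <<'E'
def plan(o,x,y,z,head):
    R=Ro.from_rotvec(o["orientation"]); c,s=np.cos(np.radians(head)),np.sin(np.radians(head))
    T=Ro.from_matrix(np.array([[c,s,0],[s,-c,0],[0,0,-1]]))
    d=R.inv().apply(np.array([x,y,z])-o["ee_pos"])/150
    r=(R.inv()*T).as_rotvec()/np.radians(60)
    print("pos",np.round(o["ee_pos"],1),"head",np.degrees(np.arctan2(*R.as_matrix()[1::-1,0])).round(2),"shift",d.round(3),"turn",r.round(4),"t",o["t"],"F",np.round(o["ft_force"],1),"w",round(o["width"],1))
E
python3 - <<'E'
from h import *
from workcell import ctrl
plan(ctrl.get_obs(),477,-343,250,-25.3)
E
```

```text
pos [ 541.5 -229.2  250.7] head -22.99 shift [-0.1    0.866  0.004] turn [-0.0006  0.0002  0.0385] t 4.875 F [-0.1 -0.4  0.5] w 87.8
```

Call:
{"fn": "move_arm", "kwargs": {
  "motion": [
    [[-0.025,0.22,0],[0,0,0.01]],
    [[-0.05,0.44,0],[0,0,0.02]],
    [[-0.075,0.66,0],[0,0,0.03]],
    [[-0.1,0.866,0],[0,0,0.0385]],
    [[-0.1,0.866,0],[0,0,0.0385]]
  ]
}}

```text
t: 5.5
ee_pos: [477.1, -342.7, 250.7]
orientation: [-3.065, 0.687, -0.0]
ft_force: [0.9, 0.1, 0.4]
width: 87.7
```

```bash
python3 - <<'E'
from h import *
from workcell import ctrl
import pickle
o=ctrl.get_obs(); plan(o,477,-343,71,-25.3)
im=ctrl.get_image("wrist"); im["o"]=o
pickle.dump(im,open("wrist1.pkl","wb")); cv2.imwrite("pics/wrist1.png",im["pixels"][:,:,::-1])
print(im["mount"])
print([(round(d["p"],2),np.round(d["location"],1)) for d in ctrl.pinpoint("wrist","post_mid")])
E
```

```text
pos [ 477.1 -342.7  250.7] head -25.28 shift [0.    0.003 1.198] turn [-0.0007  0.0001  0.0003] t 5.5 F [0.9 0.1 0.4] w 87.7
[[ 9.99999241e-01 -7.15993320e-04  1.00287999e-03  1.33286482e-01]
 [ 4.33190661e-04  9.66185093e-01  2.57849138e-01 -6.92982931e+01]
 [-1.15358596e-03 -2.57848507e-01  9.66184670e-01 -1.62082198e+02]
 [ 0.00000000e+00  0.00000000e+00  0.00000000e+00  1.00000000e+00]]
[(0.81, array([ 489.2, -431.4,   60.6])), (0.59, array([ 480.4, -340.8,   64.2]))]
```

View pics/wrist1.png

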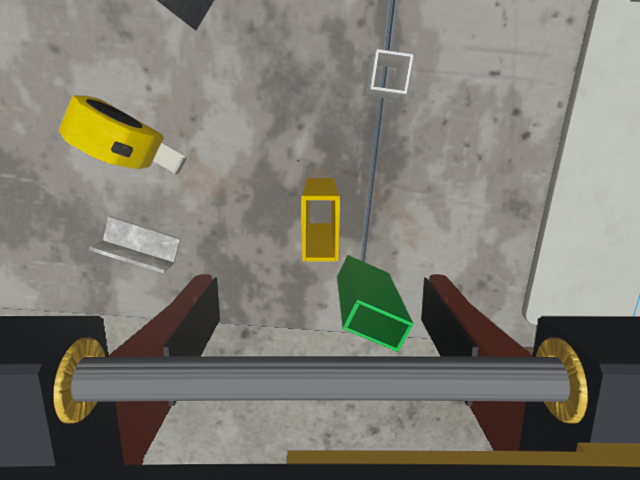

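The wrist view shows the yellow rim from (302,196) to (339,261), square to the jaws. The green post is further forward, with its rim at about (378,325).

```bash
python3 - <<'E'
from h import *
import pickle
im=pickle.load(open("wrist1.pkl","rb")); o=im["o"]
M=np.eye(4);M[:3,:3]=Ro.from_rotvec(o["orientation"]).as_matrix();M[:3,3]=o["ee_pos"]
C=M@np.array(im["mount"]); im["R"]=C[:3,:3].T; im["t"]=-C[:3,:3].T@C[:3,3]
def go(uv,z):
    P=atz(im,uv,z)[:,:2]; print(P.round(1).tolist(),"c",P.mean(0).round(1))
    for i in range(4):
        e=P[(i+1)%4]-P[i]; print("  len",np.linalg.norm(e).round(1),"ang",np.degrees(np.arctan2(e[1],e[0])).round(1))
go([(302,196.5),(339,196.5),(339.5,261.5),(301.5,261.5)],120)
go([(357,302),(412,327),(402,350),(343,325)],120)
E
```

```text
[[475.4, -316.6], [499.8, -328.1], [479.4, -373.6], [453.2, -361.2]] c [ 476.9 -344.9]
  len 27.0 ang -25.3
  len 49.8 ang -114.2
  len 28.9 ang 154.7
  len 49.8 ang 63.6
[[477.9, -409.7], [508.7, -447.9], [493.7, -463.4], [459.8, -422.9]] c [ 485. -436.]
  len 49.1 ang -51.2
  len 21.5 ang -134.1
  len 52.8 ang 130.0
  len 22.4 ang 36.3
```

Call:
{"fn": "move_arm", "kwargs": {
  "motion": [
    [[0,0.007,0.2],[0,0,0]],
    [[0,0.007,0.4],[0,0,0]],
    [[0,0.007,0.6],[0,0,0]],
    [[0,0.007,0.75],[0,0,0]],
    [[0,0.007,0.8],[0,0,0]]
  ]
}}

```text
t: 6.22
ee_pos: [476.5, -342.5, 129.4]
orientation: [-3.064, 0.685, 0.003]
ft_force: [-0.7, 0.5, 0.6]
width: 87.7
```

Call:
{"fn": "move_arm", "kwargs": {
  "motion": [
    [[0,0,0.1],[0,0,0]],
    [[0,0,0.2],[0,0,0]],
    [[0,0,0.3],[0,0,0]],
    [[0,0,0.37],[0,0,0]],
    [[0,0,0.396],[0,0,0]]
  ]
}}

```text
t: 6.85
ee_pos: [475.8, -344.6, 70.4]
orientation: [-3.064, 0.69, 0.002]
ft_force: [-0.8, 0.4, 0.2]
width: 87.8
```

Call:
{"fn": "move_arm", "kwargs": {
  "motion": [
    [[0,0,0],[0,0,0]],
    [[0,0,0],[0,0,0]],
    [[0,0,0],[0,0,0]],
    [[0,0,0],[0,0,0]],
    [[0,0,0],[0,0,0]]
  ],
  "gripper": 0
}}

```text
t: 7.48
ee_pos: [476.2, -344.8, 71.5]
orientation: [3.065, -0.689, 0.0]
ft_force: [-0.1, 0.1, 0.2]
width: 41.4
```

Call:
{"fn": "move_arm", "kwargs": {
  "motion": [
    [[0,0,0],[0,0,0]],
    [[0,0,0],[0,0,0]],
    [[0,0,0],[0,0,0]],
    [[0,0,0],[0,0,0]],
    [[0,0,0],[0,0,0]]
  ]
}}

```text
t: 8.1
ee_pos: [476.2, -344.7, 71.4]
orientation: [3.065, -0.689, 0.0]
ft_force: [-0.5, -0.5, 0.8]
width: 28.0
```

```bash
python3 - <<'E'
from h import *
from workcell import ctrl
import pickle
o=ctrl.get_obs(); plan(o,477,-344,71,-25.3)
for c in ["wrist","scene"]:
    im=ctrl.get_image(c); cv2.imwrite(f"pics/{c}2.png",im["pixels"][:,:,::-1])
E
```

```text
pos [ 476.2 -344.7   71.4] head -25.35 shift [ 0.003 -0.007  0.002] turn [ 0.     -0.     -0.0009] t 8.1 F [-0.5 -0.5  0.8] w 28.0
```

View pics/wrist2.png

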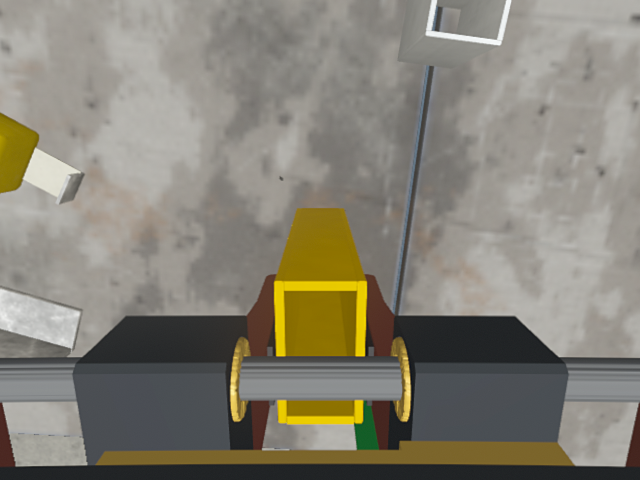

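View pics/scene2.png

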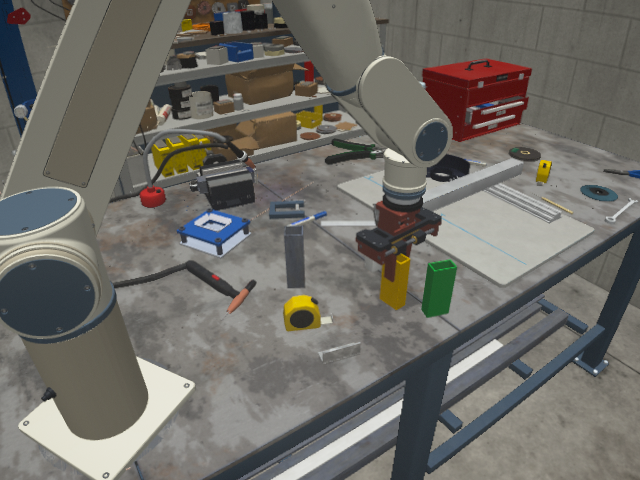

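The yellow post is gripped between the pads at 28.0 mm opening, at about (320,350) in the wrist view. The green post is untouched. Next I lift it.

Call:
{"fn": "move_arm", "kwargs": {
  "motion": [
    [[0,0,-0.08],[0,0,0]],
    [[0,0,-0.28],[0,0,0]],
    [[0,0,-0.52],[0,0,0]],
    [[0,0,-0.76],[0,0,0]],
    [[0,0,-1],[0,0,0]]
  ]
}}

```text
t: 8.82
ee_pos: [475.8, -344.5, 222.9]
orientation: [-3.065, 0.689, 0.0]
ft_force: [0.8, -1.0, -2.0]
width: 27.9
```

Call:
{"fn": "move_arm", "kwargs": {
  "motion": [
    [[0,0,-0.1],[0,0,0]],
    [[0,0,-0.2],[0,0,0]],
    [[0,0,-0.27],[0,0,0]],
    [[0,0,-0.27],[0,0,0]],
    [[0,0,-0.27],[0,0,0]]
  ]
}}

```text
t: 9.45
ee_pos: [475.8, -344.4, 260.9]
orientation: [-3.064, 0.689, 0.002]
ft_force: [0.0, 0.0, -3.2]
width: 27.6
```

```bash
python3 - <<'E'
from h import *
from workcell import ctrl
o=ctrl.get_obs()
for az in (-22,-9,4,16.8):
    r=570; plan(o,r*np.cos(np.radians(az)),r*np.sin(np.radians(az)),260,-2.8)
E
```

```text
pos [ 475.8 -344.4  260.9] head -25.35 shift [-0.056 -0.939  0.006] turn [-0.0006  0.0014 -0.3758] t 9.45 F [ 0.   0.  -3.2] w 27.6
pos [ 475.8 -344.4  260.9] head -25.35 shift [-0.203 -1.787  0.007] turn [-0.0006  0.0014 -0.3758] t 9.45 F [ 0.   0.  -3.2] w 27.6
pos [ 475.8 -344.4  260.9] head -25.35 shift [-0.537 -2.58   0.008] turn [-0.0006  0.0014 -0.3758] t 9.45 F [ 0.   0.  -3.2] w 27.6
pos [ 475.8 -344.4  260.9] head -25.35 shift [-1.032 -3.267  0.009] turn [-0.0006  0.0014 -0.3758] t 9.45 F [ 0.   0.  -3.2] w 27.6
```

Call:
{"fn": "move_arm", "kwargs": {
  "motion": [
    [[-0.01,-0.15,0],[0,0,-0.06]],
    [[-0.02,-0.38,0],[0,0,-0.15]],
    [[-0.035,-0.61,0],[0,0,-0.25]],
    [[-0.05,-0.84,0],[0,0,-0.34]],
    [[-0.056,-0.939,0.006],[0,0.001,-0.376]]
  ]
}}

```text
t: 10.07
ee_pos: [529.3, -211.3, 260.5]
orientation: [-3.14, 0.069, -0.0]
ft_force: [0.6, 0.4, -2.6]
width: 27.8
```

Call:
{"fn": "move_arm", "kwargs": {
  "motion": [
    [[-0.01,-0.15,0],[0,0,0]],
    [[-0.02,-0.35,0],[0,0,0]],
    [[-0.035,-0.55,0],[0,0,0]],
    [[-0.045,-0.72,0],[0,0,0]],
    [[-0.051,-0.823,0],[0,0,0]]
  ]
}}

```text
t: 10.7
ee_pos: [526.7, -88.9, 260.8]
orientation: [3.14, -0.077, 0.001]
ft_force: [-0.3, -1.3, -2.3]
width: 27.9
```

Call:
{"fn": "move_arm", "kwargs": {
  "motion": [
    [[-0.01,-0.15,0],[0,0,0]],
    [[-0.02,-0.35,0],[0,0,0]],
    [[-0.035,-0.55,0],[0,0,0]],
    [[-0.045,-0.72,0],[0,0,0]],
    [[-0.051,-0.823,0],[0,0,0]]
  ]
}}

```text
t: 11.32
ee_pos: [525.4, 34.4, 260.8]
orientation: [3.14, -0.076, 0.001]
ft_force: [-0.1, 0.2, -2.1]
width: 28.1
```

```bash
python3 - <<'E'
from h import *
from workcell import ctrl
import pickle
o=ctrl.get_obs(); plan(o,523,158,260,-2.8)
im=ctrl.get_image("wrist"); im["o"]=o
pickle.dump(im,open("wrist3.pkl","wb")); cv2.imwrite("pics/wrist3.png",im["pixels"][:,:,::-1])
print([(round(d["p"],2),np.round(d["location"],1)) for d in ctrl.pinpoint("wrist","jig_home")])
E
```

```text
pos [525.4  34.4 260.8] head -2.78 shift [-0.056 -0.822  0.005] turn [ 0.0004 -0.0009  0.0003] t 11.325 F [-0.1  0.2 -2.1] w 28.1
[]
```

View pics/wrist3.png

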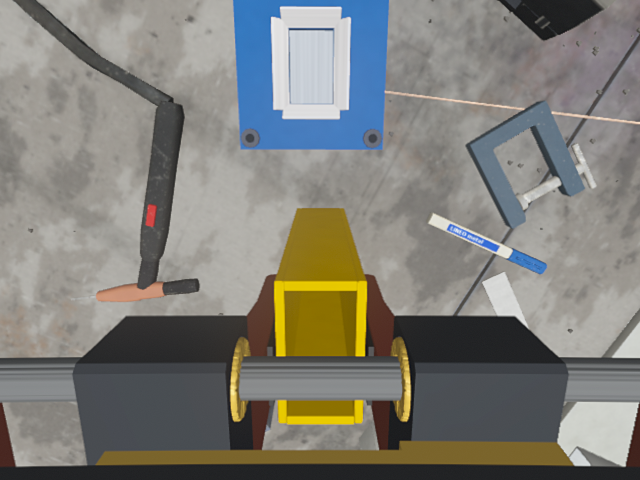

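```bash
python3 - <<'E'
from h import *
import pickle
im=pickle.load(open("wrist3.pkl","rb")); o=im["o"]
cv2.imwrite("pics/wrist3z.png",cv2.resize(im["pixels"][0:220,225:400,::-1],None,fx=3,fy=2.7,interpolation=cv2.INTER_CUBIC))
M=np.eye(4);M[:3,:3]=Ro.from_rotvec(o["orientation"]).as_matrix();M[:3,3]=o["ee_pos"]
C=M@np.array(im["mount"]); im["R"]=C[:3,:3].T; im["t"]=-C[:3,:3].T@C[:3,3]
def go(uv,z):
    P=atz(im,uv,z)[:,:2]; print(P.round(1).tolist(),"c",P.mean(0).round(1))
    for i in range(len(uv)):
        e=P[(i+1)%len(uv)]-P[i]; print("  len",np.linalg.norm(e).round(1),"ang",np.degrees(np.arctan2(e[1],e[0])).round(1))
go([(240,150),(383,150)],44)
go([(281,7),(341,8),(341,119),(281,119)],56)
go([(288,29),(334,29),(334,104),(288,104)],44)
go([(297,208),(344,208)],181)
E
```

```text
[[455.1, 89.6], [585.8, 83.2]] c [520.4  86.4]
  len 130.9 ang -2.8
  len 130.9 ang 177.2
[[502.2, 200.8], [550.7, 197.7], [547.7, 112.0], [495.6, 114.5]] c [524.1 156.2]
  len 48.6 ang -3.6
  len 85.8 ang -92.0
  len 52.2 ang 177.2
  len 86.5 ang 85.6
[[506.0, 187.2], [545.0, 185.3], [542.6, 125.3], [501.7, 127.3]] c [523.8 156.3]
  len 39.0 ang -2.8
  len 60.1 ang -92.3
  len 40.9 ang 177.2
  len 60.1 ang 85.9
[[512.6, 58.8], [541.2, 57.3]] c [526.9  58. ]
  len 28.5 ang -2.8
  len 28.5 ang 177.2
```

View pics/wrist3z.png

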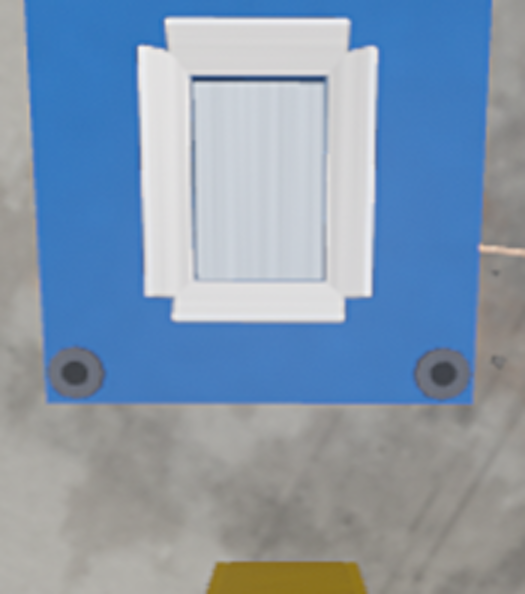

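Call:
{"fn": "move_arm", "kwargs": {
  "motion": [
    [[-0.01,-0.15,0],[0,0,0]],
    [[-0.02,-0.35,0],[0,0,0]],
    [[-0.035,-0.6,0],[0,0,0]],
    [[-0.05,-0.78,0],[0,0,0]],
    [[-0.055,-0.82,0],[0,0,0]]
  ]
}}

```text
t: 12.05
ee_pos: [523.5, 157.1, 260.7]
orientation: [3.14, -0.075, 0.002]
ft_force: [-0.1, -0.8, -1.8]
width: 28.1
```

Call:
{"fn": "move_arm", "kwargs": {
  "motion": [
    [[0,0,0.15],[0,0,0]],
    [[0,0,0.35],[0,0,0]],
    [[0,0,0.55],[0,0,0]],
    [[0,0,0.7],[0,0,0]],
    [[0,0,0.75],[0,0,0]]
  ]
}}

```text
t: 12.68
ee_pos: [522.9, 155.3, 147.0]
orientation: [3.139, -0.078, -0.002]
ft_force: [0.3, -0.6, -3.2]
width: 27.7
```

```bash
python3 - <<'E'
from h import *
from workcell import ctrl
o=ctrl.get_obs(); plan(o,523.3,157.3,77,-2.8)
for c in ["wrist","scene","top"]:
    im=ctrl.get_image(c); p=im["pixels"][:,:,::-1]
    if c=="scene": p=cv2.resize(p[120:290,120:320],None,fx=3.5,fy=3.5)
    if c=="top": p=cv2.resize(p[180:310,100:280],None,fx=4,fy=4)
    cv2.imwrite(f"pics/{c}4.png",p)
E
```

```text
pos [522.9 155.3 147. ] head -2.85 shift [ 0.003 -0.014  0.467] turn [ 0.0013  0.0012 -0.0008] t 12.675 F [ 0.3 -0.6 -3.2] w 27.7
```

View pics/wrist4.png

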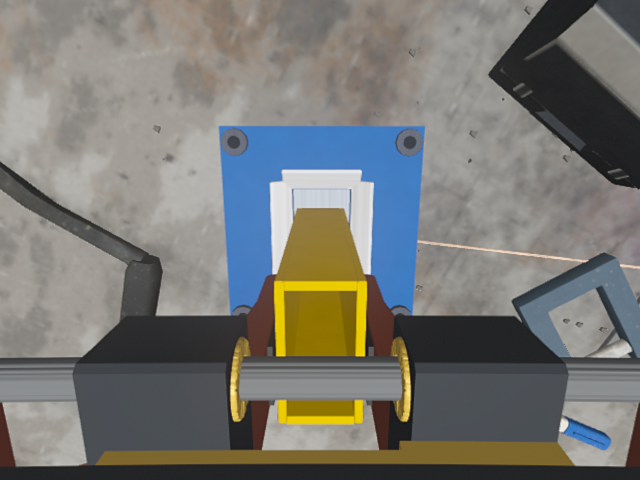

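View pics/scene4.png

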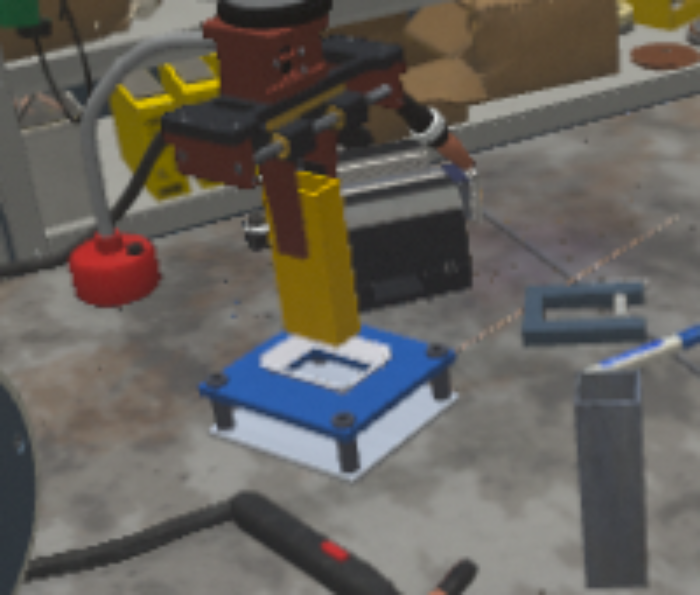

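The wrist view shows the post square to the jig, with the slot at about (322,200) right ahead of the post's lower edge. Its lower end is just above the lips. Now I lower it.

Call:
{"fn": "move_arm", "kwargs": {
  "motion": [
    [[0,0,0.04],[0,0,0]],
    [[0,0,0.1],[0,0,0]],
    [[0,0,0.16],[0,0,0]],
    [[0,0,0.22],[0,0,0]],
    [[0,0,0.25],[0,0,0]]
  ]
}}

```text
t: 13.45
ee_pos: [523.1, 156.6, 109.9]
orientation: [3.14, -0.076, -0.0]
ft_force: [-0.4, -0.0, -2.4]
width: 27.6
```

```bash
python3 - <<'E'
from h import *
from workcell import ctrl
o=ctrl.get_obs(); plan(o,523.3,157.3,77.4,-2.8)
im=ctrl.get_image("wrist"); cv2.imwrite("pics/wrist5.png",im["pixels"][:,:,::-1])
im=ctrl.get_image("scene"); cv2.imwrite("pics/scene5.png",cv2.resize(im["pixels"][120:290,120:320,::-1],None,fx=3.5,fy=3.5))
E
```

```text
pos [523.1 156.6 109.9] head -2.78 shift [ 0.001 -0.005  0.217] turn [0.0006 0.0001 0.0003] t 13.45 F [-0.4 -0.  -2.4] w 27.6
```

View pics/wrist5.png

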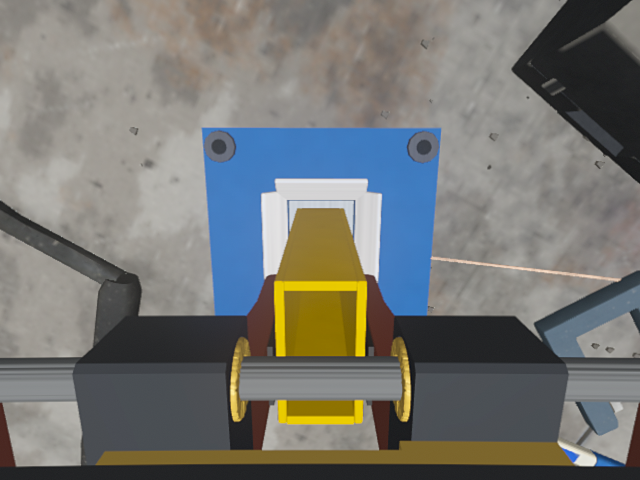

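View pics/scene5.png

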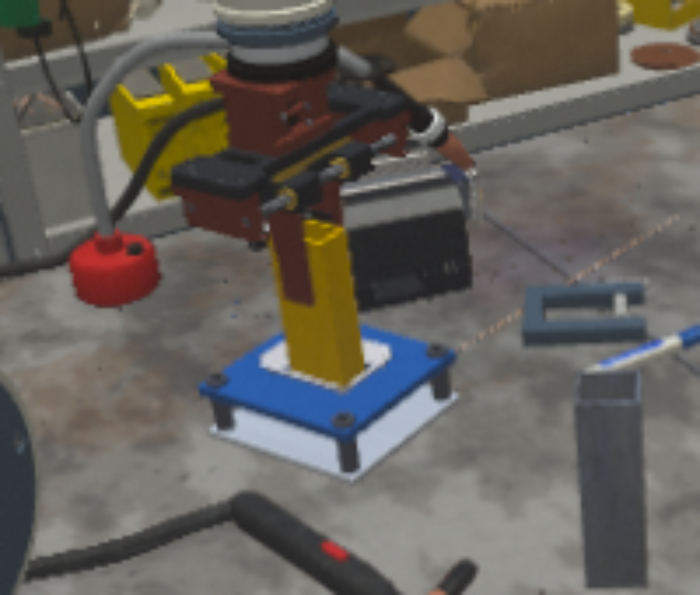

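The post is in the slot with its lower end level with the guide plate, and the force is unchanged, so it touches nothing. I'll lower it gently to the foot plate.

Call:
{"fn": "move_arm", "kwargs": {
  "motion": [
    [[0,0,0.04],[0,0,0]],
    [[0,0,0.09],[0,0,0]],
    [[0,0,0.14],[0,0,0]],
    [[0,0,0.18],[0,0,0]],
    [[0,0,0.19],[0,0,0]]
  ]
}}

```text
t: 14.18
ee_pos: [523.3, 156.6, 81.7]
orientation: [3.14, -0.076, 0.0]
ft_force: [-0.7, 0.6, -2.3]
width: 27.6
```

Call:
{"fn": "move_arm", "kwargs": {
  "motion": [
    [[0,0,0.005],[0,0,0]],
    [[0,0,0.01],[0,0,0]],
    [[0,0,0.015],[0,0,0]],
    [[0,0,0.02],[0,0,0]],
    [[0,0,0.02],[0,0,0]]
  ]
}}

```text
t: 14.8
ee_pos: [523.5, 156.7, 79.3]
orientation: [3.14, -0.077, 0.001]
ft_force: [0.0, 0.0, -3.6]
width: 27.8
```

Call:
{"fn": "move_arm", "kwargs": {
  "motion": [
    [[0,0,0.004],[0,0,0]],
    [[0,0,0.008],[0,0,0]],
    [[0,0,0.012],[0,0,0]],
    [[0,0,0.012],[0,0,0]],
    [[0,0,0.012],[0,0,0]]
  ]
}}

```text
t: 15.42
ee_pos: [523.6, 156.7, 77.5]
orientation: [3.14, -0.077, 0.002]
ft_force: [-0.3, 0.5, -2.9]
width: 28.2
```

Call:
{"fn": "move_arm", "kwargs": {
  "motion": [
    [[0,0,0.003],[0,0,0]],
    [[0,0,0.005],[0,0,0]],
    [[0,0,0.007],[0,0,0]],
    [[0,0,0.007],[0,0,0]],
    [[0,0,0.007],[0,0,0]]
  ]
}}

```text
t: 16.05
ee_pos: [523.7, 156.7, 77.3]
orientation: [3.141, -0.077, 0.002]
ft_force: [-2.2, -0.1, 8.9]
width: 28.0
```

Contact came at TCP z = 77.3, where 77.4 was expected, with the force turning from -3 to +9 N. I'll release it there.

Call:
{"fn": "move_arm", "kwargs": {
  "motion": [
    [[0,0,0],[0,0,0]],
    [[0,0,0],[0,0,0]],
    [[0,0,0],[0,0,0]],
    [[0,0,0],[0,0,0]],
    [[0,0,0],[0,0,0]]
  ],
  "gripper": 1
}}

```text
t: 16.68
ee_pos: [523.5, 156.7, 76.4]
orientation: [3.14, -0.077, 0.001]
ft_force: [-0.4, 0.0, -0.4]
width: 74.1
```

Call:
{"fn": "move_arm", "kwargs": {
  "motion": [
    [[0,0,0],[0,0,0]],
    [[0,0,0],[0,0,0]],
    [[0,0,0],[0,0,0]],
    [[0,0,0],[0,0,0]],
    [[0,0,0],[0,0,0]]
  ]
}}

```text
t: 17.3
ee_pos: [523.5, 156.7, 76.5]
orientation: [3.14, -0.077, 0.002]
ft_force: [0.7, -0.6, 0.2]
width: 87.7
```

```bash
python3 - <<'E'
from h import *
from workcell import ctrl
o=ctrl.get_obs(); plan(o,523.3,157.3,77.4,-2.8)
im=ctrl.get_image("wrist"); cv2.imwrite("pics/wrist6.png",im["pixels"][:,:,::-1])
E
```

```text
pos [523.5 156.7  76.5] head -2.79 shift [-0.002 -0.004 -0.006] turn [ 0.0002 -0.0009  0.0001] t 17.3 F [ 0.7 -0.6  0.2] w 87.7
```

View pics/wrist6.png

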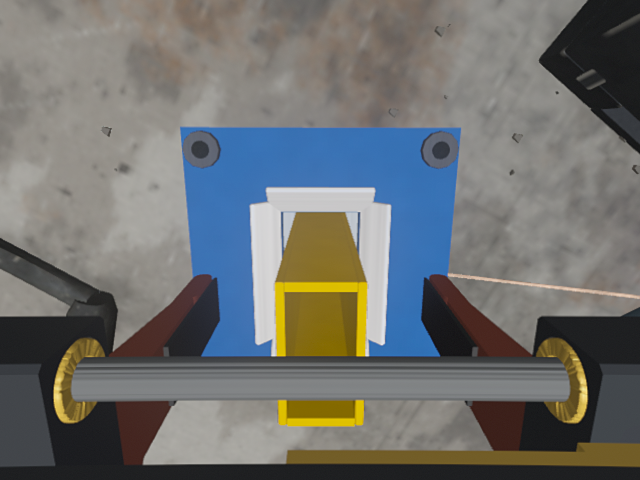

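The jaws are open and clear of the post, which stands in the slot at about (320,340). Retreating straight up.

Call:
{"fn": "move_arm", "kwargs": {
  "motion": [
    [[0,0,-0.1],[0,0,0]],
    [[0,0,-0.3],[0,0,0]],
    [[0,0,-0.55],[0,0,0]],
    [[0,0,-0.8],[0,0,0]],
    [[0,0,-1],[0,0,0]]
  ]
}}

```text
t: 17.98
ee_pos: [523.7, 156.8, 229.2]
orientation: [-3.14, 0.077, -0.005]
ft_force: [0.3, 0.1, -0.3]
width: 87.9
```

Call:
{"fn": "move_arm", "kwargs": {
  "motion": [
    [[0,0.1,-0.1],[0,0,0]],
    [[0,0.3,-0.1],[0,0,0]],
    [[0,0.5,-0.1],[0,0,0]],
    [[0,0.7,-0.1],[0,0,0]],
    [[0,0.7,-0.1],[0,0,0]]
  ]
}}

```text
t: 18.6
ee_pos: [517.6, 49.8, 241.3]
orientation: [3.14, -0.081, -0.0]
ft_force: [-0.3, 0.1, 0.3]
width: 88.2
```

```bash
python3 - <<'E'
from h import *
from workcell import ctrl
o=ctrl.get_obs(); plan(o,523.3,157.3,77.4,-2.8)
for c in ["scene","top","wrist"]:
    im=ctrl.get_image(c); p=im["pixels"][:,:,::-1]
    for n in ["post_mid","dark_offcut_mid","small_offcut_mid"]:
        print(c,n,[(round(d["p"],2),np.round(d["location"],1)) for d in ctrl.pinpoint(c,n)])
    cv2.imwrite(f"pics/{c}7.png",p)
E
```

```text
pos [517.6  49.8 241.3] head -2.96 shift [ 1.000e-03 -7.180e-01  1.092e+00] turn [ 0.0005 -0.     -0.0027] t 18.6 F [-0.3  0.1  0.3] w 88.2
scene post_mid [(0.74, array([ 485.6, -436.2,   59. ])), (0.7, array([522.2, 157.3,  66.1]))]
scene dark_offcut_mid [(0.66, array([ 449.4, -122.3,   73.2]))]
scene small_offcut_mid [(0.58, array([ 578.5, -261.3,   26.6]))]
top post_mid [(0.84, array([ 484.2, -432.4,   62.8]))]
top dark_offcut_mid [(0.46, array([ 450.4, -124.2,   71.1]))]
top small_offcut_mid [(0.72, array([ 578.4, -267.3,   32.2]))]
wrist post_mid [(0.85, array([526.2, 158.2,  67.1]))]
wrist dark_offcut_mid [(0.6, array([ 446.8, -123.4,   69.9]))]
wrist small_offcut_mid []
```

View pics/scene7.png

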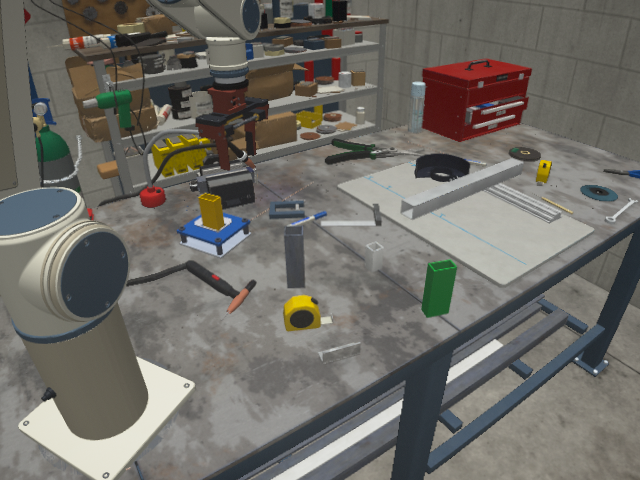

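View pics/wrist7.png

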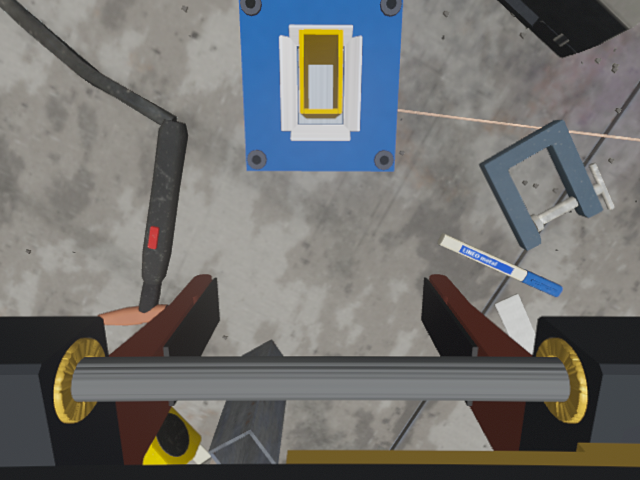

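The post stands upright in the slot, at (210,212) in the scene view and (321,72) in the wrist view. Its centre is at z≈66, as it should be when fully down. The offcuts and the green post are where they were, and the arm touches nothing.

```bash
python3 -c "
from workcell import ctrl
o=ctrl.get_obs(); print(o['t'],o['ft_force'],abs(o['qvel']).max())
print(ctrl.close_job())"
```

```text
19.2 [-0.21228766  0.34995172  0.05498258] 0.003900384782379014
the job is handed in; nothing more can be done
None
```

The yellow post is standing upright in the jig's slot, fully down on the foot plate, and the job is handed in at 19.2 s of the 42 s allowed. I gripped it 30 mm below its top, turned it about 22.5° to match the slot, and lowered it still in the grip. Then I let go and moved straight up and clear.

- **Seating:** the post touched down with the tool at z = 77.3 mm, where 77.4 mm was expected, at about 9 N. The networks put its centre at (522–526, 157–158, 66–67), and fully down is z = 66.
- **Bystanders:** both offcuts and the green look-alike stayed where they stood. The detections differ by up to 5 mm from before, which is about the networks' error.
- **Missed detections:** in the last check the top camera did not report the placed post, and the wrist camera did not report the small offcut. Other views showed both.

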